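Fit the grating disc on the topping grater

ROBOT

A 6-joint arm with a two-finger parallel gripper is mounted at the origin on the work surface. World frame = base frame: x ahead of the robot, y to its left, z up, the work surface at z = 0. Lengths are in m, angles in rad, forces in N, time in s.
With the tool pointing down it reaches from about 0.3 to 0.75 m from the base axis. Payload 8.5 kg.
Tool frame: the origin (TCP) lies at the very end of the fingers, on their centre line; the grasp point (between the pads) lies 19 mm behind it; z points along the fingers, y is the direction in which the jaws open and shut (so a half turn about z gives the same grasp; the last joint's range is limited). The gripper opens to 88 mm and grips with 3 to 60 N. Pads are 18 mm wide; open, the fingers measure 123 mm over their backs; the gripper's body (75 mm by 187 mm) begins 45 mm behind the grasp point.
Start: joints at [-1.411, 0.381, 1.297, -0, 1.464, -0.215], TCP at [0.201, -0.512, 0.239] pointing down, gripper open.
Joint ranges: [-3.11, 3.11], [-0.89, 2.33], [0.22, 2.48], [-1.42, 4.56], [0.17, 2.85], [-2.88, 2.88]. Speed limits (rad/s): [2.39, 2.39, 3.14, 3.14, 3.14, 3.14].

INTERFACE

Orientations are given as a unit quaternion [w, x, y, z].
In Python, from rig import readout, grab_frame, hand_in, models gives the robot as it stands.
- The arm moves only by the tool carry_out, never from a script. Its argument "rows" is a list of rows, each a list of 7 numbers: the shift along the tool's x, y, z in mm, then the turn, a rotation vector about the tool's x, y, z in rad, then the opening, from 0 (shut) to 1 (fully open). In form: [[dx, dy, dz, ax, ay, az, grip], ...]. A call has 1 to 12 rows; each row shifts and turns the pose as measured when the row begins, along the tool's axes as they then stand; what a row does not reach is not made up. A row lasts 1/12 s, in which the tool goes at most 41.7 mm and 7.16 degrees, less where a joint would pass 70% of its speed; a pose out of reach is approached as far as the arm can. A call with a gripper value outside its range is refused whole. The fingers move at their own pace and stop on an object; "squeeze" is the grip in N (left out, the last holds). Time passes only in rows, so rows that do not move let the fingers close. It gives the time, the measured TCP pose, the force and the opening at its end, in the units of the state.
- readout.get_state(): the state, without advancing time (a new reading comes with each control period).
- grab_frame(name): name is "scene" or "top" or "wrist"; returns a dict with "img" (480x640x3 uint8, red, green, blue), "vfov" (degrees; the focal length in pixels is half the picture's height over the tangent of half this angle, whatever the lens; pixels are square), "cx", "cy" (the principal point, pixels), "extrinsics" (4x4, takes a point from world to camera coordinates). Camera axes: x right, y down, z forward; pixel columns grow to the right and rows downward; lengths in m; the calibration is good to about 2 mm. The wrist camera is an equidistant fisheye: a pixel r from the principal point sees the ray r / f radians off the axis. A picture is of the moment at which its call begins. There is no depth.
- hand_in(): hands the job in, once; it reports no verdict.
Trained networks look in the newest picture that a camera, given by its name, has taken for a name from the list of things; names that differ only in an ending like _2 or _b are one class to them, and where a whole thing is asked for, a point or a joint stands for the part that bears it (a point fixed in the world has none). Each returns a list of dicts, best first, with "p" (0 to 1); they miss things now and then, are a little off and sometimes report something else, mostly with a low value. They report only what shows in the picture. A call takes as long as a camera call. They do not tell look-alikes from the thing itself.
- models.spot_in(camera, name): "box" ([left, top, right, bottom] as shares, 0 to 1, of the picture: columns of its width, rows of its height, round what is visible of it).
The state is a dict: "t": time; "q": joint angles; "dq": joint speeds; "tau": joint torques, N m; "eef_pos": TCP position; "tool_rot": TCP orientation; "force": force on the tool from outside, world axes, zero at the start; "wrist_torque": the same for the moment, N m; "width": opening from 0.0 (shut) to 1.0 (fully open).
Only numpy, scipy, OpenCV 4.12 (cv2) and the standard library are available. Lean on these libraries where they do the work, as an engineer would, in place of code of your own. Each camera call takes 0.05 s, during which the arm holds its last target.

TASK

Take the steel grating disc with the orange grip off its storage ring and fit it on the drive of the topping grater: feel for where the two unequal notches under the disc, the narrow one below its orange stripe, meet the keys in the socket, press only lightly while you turn it, and never force it. When the disc has dropped fully home, flat on the deck, let go of it and slide the red latch all the way over its edge. Leave the blue-gripped disc, the buns and the other things on the bench alone.

Things in the scene. Friction and masses are not known exactly. Their poses are not given: they have to be found in the camera images.
- grater: topping grater's drive base, fixed: a white box 230 (x) by 270 (y) by 100 mm with a flat black deck on top, 100 mm above the bench. Origin under its centre on the bench; -x is its front. A white hump 30 mm higher than the deck runs along its rear, x = +85 to +113 mm
- socket (a point): centre of the round socket, at deck height; axes as the grater's. 56 mm across, 14 mm deep, with a 23 mm bore in its middle 34 mm deeper. In it two black keys stand opposite each other on the braked drive, one 6 mm and one 10 mm wide, both 13 to 24 mm off the axis, tops 5 mm below the deck
- index (a point): outer end of the yellow index line on the deck, which points from the socket to the grater's front (-x). The drive parks with its narrow key anywhere within 0.6 rad either side of this line as seen from the socket's axis; where it is this time is not measured. Its brake holds it still
- disc: grating disc, about 0.3 kg: steel plate 100 mm across, 4 mm thick; origin at the centre of the plate's underside, z up. Underneath: a collar 52 mm across, 12.5 mm deep, and a 20 mm spigot to 44 mm below the origin, its last 12 mm tapered to 8 mm. Starts on stand_a, yawed within 1.1 rad of the grater
- disc_grip (a point): top centre of the disc's square orange grip, 26 by 26 mm, from 4 to 40 mm above the disc's origin, sides parallel to the disc's x and y
- disc_mark (a point): outer end of the orange stripe on the plate, on the disc's -x side. Under it is the collar's narrow notch (10 mm wide), opposite it the wide one (14 mm), both open from the rim in to 10 mm off the axis. The disc goes home only with the narrow notch over the narrow key, to about 0.08 rad: its origin is then at deck height. Else the collar stops on the keys, plate 7.5 mm above the deck
- stand_a: grey storage ring fixed to the bench, 72 mm across, 60 mm inside, 52 mm high, origin under its centre; the grating disc's plate lies on its rim with collar and spigot hanging inside
- stand_b: the same kind of ring, carrying the spare disc
- latch (a joint): the latch's slide on the deck, in m: 0 open, 0.030 fully closed, growing towards the socket along the grater's -y. Starts at 0 to 0.008; about 2.5 N of friction; stays where left. Closed, its steel tongue (20 mm wide, 7 to 13 mm above the deck) reaches about 9 mm over a seated disc's edge; a disc standing proud blocks it
- latch_post (a point): top centre of the latch's red post, 14 by 14 mm, from 13 to 47 mm above the deck; axes as the grater's. With the latch at 0 the post is 111 mm from the socket's axis on the grater's +y side
- spare: spare slicing disc with a blue grip, same shape as the grating disc, on the other storage ring; leave it alone
- bun0: bun, 72 mm across, 45 mm high, on the black tray; leave alone
- bun1: another such bun
- bun2: another such bun
- shaker: clear jar with steel cap, 56 mm across, 120 mm high, origin under its centre; leave alone
- pastry_brush: pastry brush lying on the bench; leave alone
- price_card: small black price card on a foot, 70 mm wide, 53 mm high; leave alone
There are look-alikes about, which are no part of the job. What is shaped like the disc but green or yellow is not meant.

How it is judged:
On the way:
1. the grating disc is fully home in the socket, flat on the deck, while the latch is still open (z of disc in the frame of socket below 0.0025 m and horizontal distance between disc and socket below 0.004 m and angle between disc's own z axis and vertical below 0.05 rad and value of joint latch below 0.014 m), for 0.2 s.
At the end, for the whole second after the job is handed in: the grating disc lies flat on the grater's deck (underside less than 2.5 mm above it, within 4 mm of the socket's axis, tilted less than 0.05 rad), at rest, and the latch is slid over it to more than 26 mm of its 30 mm (z of disc in the frame of socket below 0.0025 m and horizontal distance between disc and socket below 0.004 m and angle between disc's own z axis and vertical below 0.05 rad and value of joint latch above 0.026 m and linear speed of disc below 0.02 m/s); the robot touches nothing.
It fails at once if the disc is forced against the grater (over 45 N in all contacts together) (contact force between disc and grater above 45 N).
It fails at once if one of the other things is moved by more than 20 mm (distance of any of spare, bun0, bun1, bun2, shaker, pastry_brush, price_card from where it was at the start of the episode above 0.02 m).
It also fails if it takes over 67 s, if anything falls off the work surface, if the arm or the gripper's body presses on something with over 40 N, if the wrist force passes 120 N, or if a joint passes its speed limit or range.

## Working session

There is one attempt and no reset: what is moved stays moved. The work goes in short steps, Python scripts to look and compute and a tool call to move; the robot and the scene stay as the last step left them, time stands still between calls to the robot, and variables do not carry over. Pictures are saved under pics/ and viewed, and the job is handed in when it is done.

Besides the shell and the picture viewer there is one more tool, called by a JSON object that holds its "method" and its "body", one argument or row to a line. carry_out: Moves the arm, as the interface text tells. Its arguments: {"type":"object","properties":{"rows":{"type":"array","items":{"type":"array","items":{"type":"number"}}},"squeeze":{"type":"number"}},"required":["rows"]}

```bash
ls; mkdir -p pics; python3 - <<'E'
from rig import readout, grab_frame, models
import cv2,numpy as np,pickle
s=readout.get_state();print(s)
for c in ["scene","top","wrist"]:
    f=grab_frame(c);cv2.imwrite(f"pics/{c}0.png",f["img"][:,:,::-1]);print(c,f["vfov"],f["cx"],f["cy"],np.round(f["extrinsics"],4).tolist())
    pickle.dump(f,open(f"pics/{c}0.pkl","wb"))
E
```

```text
pics
{'t': 0.0, 'q': array([-1.41130232e+00,  3.81203992e-01,  1.29824259e+00,  8.32503022e-06,
        1.46358440e+00, -2.15286148e-01]), 'dq': array([ 0.00045152, -0.00137071, -0.00021045, -0.00031032,  0.0010966 ,
        0.00053892]), 'tau': array([ 5.29268509e-04, -4.37940967e+01, -2.24559063e+01,  7.13744480e-02,
        3.52547946e-02, -1.02332649e-04]), 'eef_pos': array([ 0.20130023, -0.51154701,  0.2381396 ]), 'tool_rot': array([-7.18768856e-04,  9.82493626e-01,  1.86294812e-01,  2.41959334e-05]), 'force': array([1.68222097, 0.77368818, 0.21359465]), 'wrist_torque': array([ 0.00541689, -0.00602466,  0.01573702]), 'width': 1.0007879629180771}
scene 45.71487946928285 316.55035581290645 234.50025580745313 [[0.538, 0.8429, -0.0115, -0.2847], [0.4777, -0.3161, -0.8197, -0.188], [-0.6945, 0.4355, -0.5727, 1.7914], [0.0, 0.0, 0.0, 1.0]]
top 50.400535956617375 317.1192792412455 242.6304126538272 [[-0.0024, -1.0, 0.007, -0.0274], [-0.9958, 0.0018, -0.0921, 0.5596], [0.092, -0.0072, -0.9957, 1.3729], [0.0, 0.0, 0.0, 1.0]]
wrist 65.70646984690485 313.2969949312469 248.82141955573988 [[0.3661, -0.9306, -0.0007, -0.5493], [-0.8989, -0.3538, 0.2584, -0.0353], [-0.2407, -0.0939, -0.966, 0.3882], [0.0, 0.0, 0.0, 1.0]]
```

View pics/scene0.png

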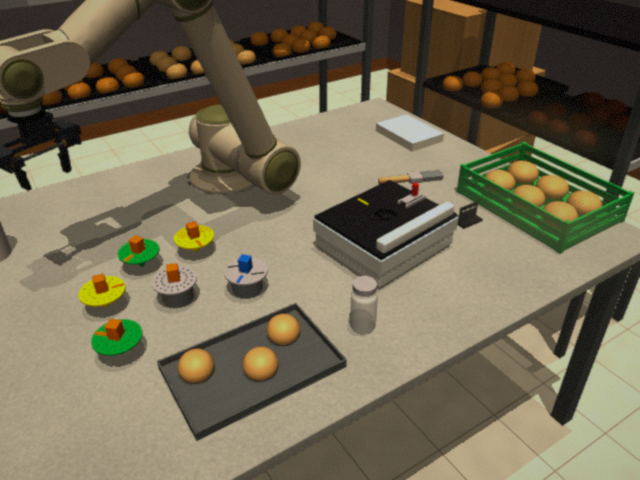

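View pics/top0.png

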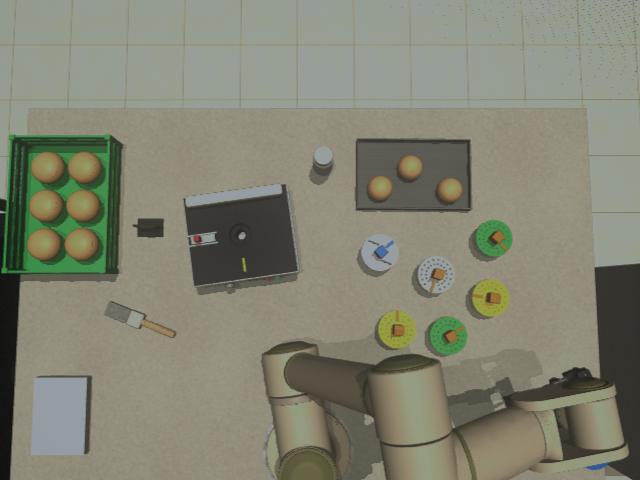

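View pics/wrist0.png

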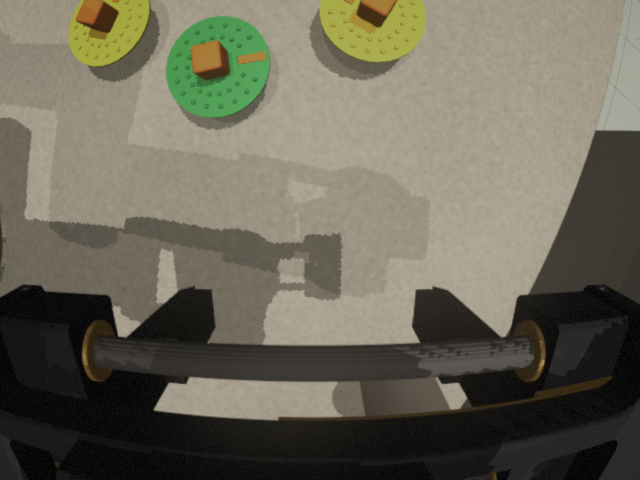

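The steel disc with the orange grip is at top (436,275) and scene (175,283). It could be confused with these look-alikes in the top view:
- the green discs at (493,238) and (448,336)
- the yellow discs at (490,298) and (397,330)
- the blue-gripped spare at (380,253)

I'll check the choice in a close crop.

```bash
cat > h.py <<'E'
import numpy as np,cv2
from scipy.spatial.transform import Rotation as R
def ray(f,u,v):
    E=np.array(f["extrinsics"]);F=240/np.tan(np.radians(f["vfov"]/2))
    d=np.array([(u-f["cx"])/F,(v-f["cy"])/F,1.0]);
    if f.get("fish"):
        a=np.array([u-f["cx"],v-f["cy"]]);r=np.linalg.norm(a);th=r/F
        d=np.array([*(np.sin(th)*a/max(r,1e-9)),np.cos(th)])
    Rm=E[:3,:3];return -Rm.T@E[:3,3],Rm.T@d
def at_z(f,u,v,z):
    o,d=ray(f,u,v);return o+d*(z-o[2])/d[2]
def proj(f,p):
    E=np.array(f["extrinsics"]);F=240/np.tan(np.radians(f["vfov"]/2))
    c=E[:3,:3]@np.array(p)+E[:3,3]
    if f.get("fish"):
        r=np.hypot(c[0],c[1]);th=np.arctan2(r,c[2]);return np.array([f["cx"]+F*th*c[0]/r,f["cy"]+F*th*c[1]/r])
    return np.array([f["cx"]+F*c[0]/c[2],f["cy"]+F*c[1]/c[2]])
E
python3 - <<'E'
import pickle,cv2,numpy as np
from h import *
t=pickle.load(open("pics/top0.pkl","rb"));s=pickle.load(open("pics/scene0.pkl","rb"))
def crop(f,x,y,w,h,k): return cv2.resize(f["img"][y:y+h,x:x+w,::-1],None,fx=k,fy=k,interpolation=cv2.INTER_CUBIC)
cv2.imwrite("pics/c1.png",np.hstack([crop(t,400,240,72,72,5.5),crop(s,140,250,72,72,5.5)]))
cv2.imwrite("pics/c2.png",crop(t,175,175,130,120,5))
from rig import models
for n in ["disc","disc_grip","disc_mark","socket","index","latch_post","grater","stand_a"]:
    for c in ["top","scene"]:
        for d in models.spot_in(c,n)[:7]:
            b=np.array(d["box"])*[640,480,640,480];print(n,c,b.round(1),round(d["p"],2))
E
```

```text
disc top [476.6 221.8 512.3 257.2] 0.93
disc top [473.2 278.6 506.7 316.3] 0.87
disc top [428.2 316.9 467.1 355.1] 0.77
disc top [379.3 311.2 418.5 347.2] 0.74
disc top [416.9 256.4 453.3 294.8] 0.55
disc top [188.8 231.4 213.9 244.1] 0.34
disc scene [ 90.  319.1 139.5 356.7] 0.97
disc scene [116.5 235.9 158.6 266.1] 0.9
disc scene [ 76.  275.2 122.6 308.6] 0.87
disc scene [152.5 263.5 196.8 296.7] 0.69
disc scene [174.3 222.  213.  252.8] 0.66
disc scene [222.3 255.  270.  284.3] 0.64
disc_grip top [477.2 219.8 514.6 254.3] 0.85
disc_grip top [469.7 277.5 506.3 316.4] 0.76
disc_grip top [380.1 309.  414.5 347. ] 0.66
disc_grip top [416.5 255.9 456.1 293.7] 0.64
disc_grip top [427.5 317.4 469.5 354. ] 0.56
disc_grip scene [ 89.3 316.5 148.5 356.2] 0.94
disc_grip scene [152.6 262.  196.9 297.2] 0.93
disc_grip scene [ 77.5 275.9 124.2 310.1] 0.91
disc_grip scene [120.1 235.7 160.2 265.2] 0.72
disc_grip scene [174.1 220.5 212.3 252.4] 0.61
disc_grip scene [350.9 279.4 375.  334.5] 0.36
disc_mark top [415.9 256.2 457.8 292.3] 0.97
disc_mark top [381.6 308.3 414.7 350.9] 0.93
disc_mark top [474.8 276.9 509.  318.7] 0.78
disc_mark top [430.2 318.6 467.8 355.6] 0.65
disc_mark top [475.2 219.3 512.  259. ] 0.57
disc_mark scene [152.1 264.6 195.7 293.8] 0.91
disc_mark scene [170.2 223.4 214.4 249.6] 0.84
disc_mark scene [ 91.3 318.2 142.2 355.5] 0.83
disc_mark scene [118.1 234.7 156.6 266.3] 0.7
disc_mark scene [ 78.3 272.1 126.9 307.6] 0.68
disc_mark scene [375.9 171.2 446.  182.1] 0.27
socket top [182.7 182.2 301.5 287.6] 0.55
index top [184.3 181.7 296.7 289.5] 0.75
index scene [313.4 180.3 456.8 287.4] 0.82
index scene [153.2 265.4 200.7 294.3] 0.7
latch_post top [193.6 235.5 215.9 241.4] 0.59
latch_post scene [403.1 178.9 423.1 199.3] 0.51
grater top [182.7 187.6 299.8 285.6] 0.78
grater scene [310.9 179.  458.7 288.7] 0.9
stand_a scene [401.3 181.  423.9 201.9] 0.67
stand_a scene [231.9 279.2 261.9 300.4] 0.65
```

View pics/c1.png

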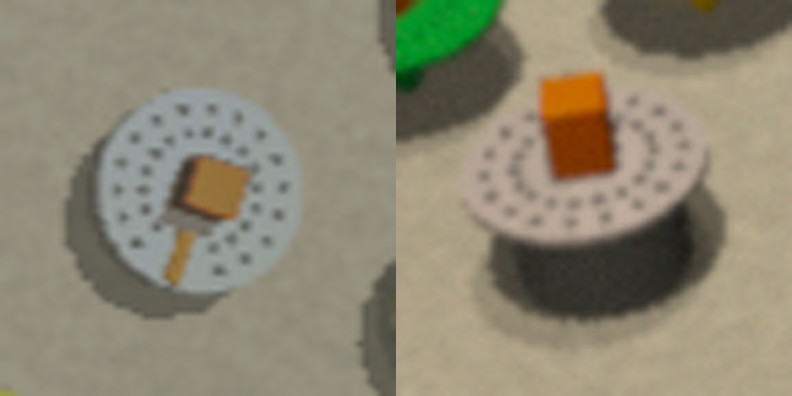

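View pics/c2.png

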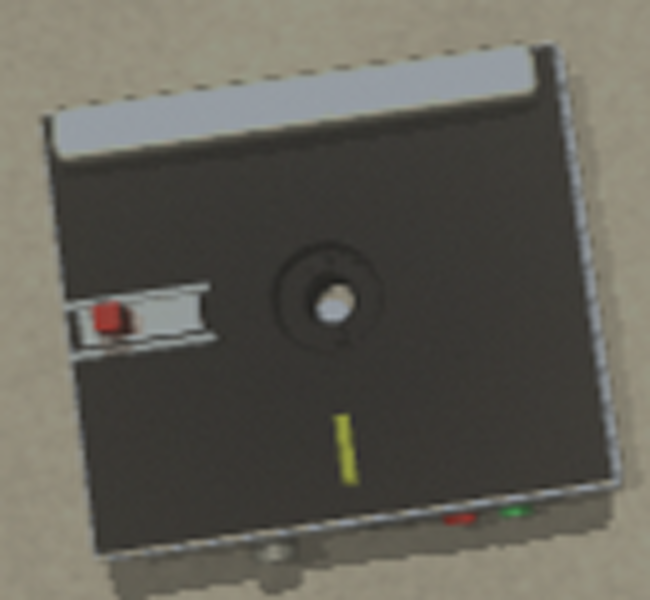

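The crop confirms it: grey steel plate, orange grip, with the stripe pointing down-left in the top view (end at about 431.6,290.5). The socket is at about (240.6,234.4), and the yellow line runs from about (243.5,258) to (245,271.5).

```bash
python3 - <<'E'
import pickle,cv2,numpy as np
from h import *
t=pickle.load(open("pics/top0.pkl","rb"))
k=lambda x,y,k,ox,oy:((x+.5)/k-.5+ox,(y+.5)/k-.5+oy)
P=at_z(t,*k(199,190,5.5,400,240),.056);G=at_z(t,*k(218,186,5.5,400,240),.092);M=at_z(t,*k(174,278,5.5,400,240),.056);M0=at_z(t,*k(186,235,5.5,400,240),.056)
print("plate",P,"grip",G,"mark",M, "disc yaw(-x dir)",np.arctan2(*(M-P)[1::-1]),np.arctan2(*(M-M0)[1::-1]))
S=at_z(t,*k(328,297,5,175,175),.1);I=at_z(t,*k(350,484,5,175,175),.1);I0=at_z(t,*k(342,415,5,175,175),.1)
L=at_z(t,*k(108,317,5,175,175),.147)
print("sock",S,"idx",I,"latch",L,"yaw(-x)",np.arctan2(*(I-S)[1::-1]),np.arctan2(*(I-I0)[1::-1]))
# deck corners
for c in [(45,115),(555,43),(618,484),(98,552)]: print(at_z(t,*k(*c,5,175,175),.1))
from rig import readout
q=readout.get_state();print(R.from_quat(q["tool_rot"][[1,2,3,0]]).as_matrix().round(3))
E
```

```text
plate [ 0.47158696 -0.34524708  0.056     ] grip [ 0.47237763 -0.34566643  0.092     ] mark [ 0.4290448  -0.33209813  0.056     ] disc yaw(-x dir) 2.8418262346687557 2.846450099450375
sock [0.57552557 0.17174682 0.1       ] idx [0.47842407 0.15929469 0.1       ] latch [0.56048382 0.2748275  0.147     ] yaw(-x) -3.014050553485617 -3.0157273795564064
[0.67145389 0.32059655 0.1       ]
[0.70939614 0.05427951 0.1       ]
[0.47812007 0.02100367 0.1       ]
[0.44375368 0.28845681 0.1       ]
[[ 0.931  0.366 -0.   ]
 [ 0.366 -0.931  0.   ]
 [ 0.    -0.    -1.   ]]
```

{"method": "carry_out", "body": {
  "rows": [
    [0,0,0,0,0,-0.115,1],
    [0,0,0,0,0,-0.115,1],
    [0,0,0,0,0,-0.115,1],
    [0,0,0,0,0,-0.115,1],
    [0,0,0,0,0,-0.115,1],
    [0,0,0,0,0,-0.115,1],
    [0,0,0,0,0,-0.115,1],
    [0,0,0,0,0,-0.095,1]
  ]
}}

```text
t: 1.62
eef_pos: [0.2014, -0.5118, 0.2388]
tool_rot: [0.0, 0.792, 0.611, 0.0]
force: [0.6, 0.5, 0.6]
width: 1.0
```

```bash
cat >> h.py <<'E'
def delta(target,yawy=None):
    from rig import readout
    s=readout.get_state();Rm=R.from_quat(s["tool_rot"][[1,2,3,0]]).as_matrix()
    y=np.arctan2(Rm[1,1],Rm[0,1])
    print("t",round(s["t"],2),"tcp",s["eef_pos"].round(4),"yaw_y",round(y,4),"zaxis",Rm[:,2].round(4),"F",s["force"].round(2),"M",s["wrist_torque"].round(3),"w",round(s["width"],3),"q",s["q"].round(2))
    if target is not None: print("tool shift mm",((Rm.T@(np.array(target)-s["eef_pos"]))*1000).round(1))
    if yawy is not None: print("az",-(yawy-y))
E
python3 -c "
from h import *
delta([.47,-.345,.2],-.297)"
```

```text
t 1.62 tcp [ 0.2014 -0.5118  0.2388] yaw_y -0.2559 zaxis [ 0. -0. -1.] F [0.64 0.48 0.6 ] M [-0.121 -0.073  0.009] w 1.0 q [-1.41  0.38  1.3   0.    1.46 -1.16]
tool shift mm [229.4 217.7  38.8]
az 0.041124384830953764
```

{"method": "carry_out", "body": {
  "rows": [
    [25,24,5,0,0,0.04,1],
    [25,24,5,0,0,0,1],
    [25,24,5,0,0,0,1],
    [25,24,5,0,0,0,1],
    [25,24,5,0,0,0,1],
    [25,24,5,0,0,0,1],
    [25,24,5,0,0,0,1],
    [16,24,4,0,0,0,1],
    [0,20,0,0,0,0,1],
    [0,0,0,0,0,0,1]
  ]
}}

```text
t: 2.45
eef_pos: [0.4686, -0.3831, 0.1976]
tool_rot: [0.001, 0.802, 0.597, -0.001]
force: [-0.2, -0.2, 0.8]
width: 0.999
```

```bash
python3 - <<'E'
from h import *
from rig import grab_frame
import pickle
f=grab_frame("wrist");f["fish"]=1
pickle.dump(f,open("pics/w1.pkl","wb"));cv2.imwrite("pics/w1.png",f["img"][:,:,::-1])
delta([.472,-.3455,.12],-.297)
for p in [(.472,-.3455,.092),(.4716,-.3452,.056),(.429,-.332,.056)]:print(proj(f,p))
E
```

```text
t 2.5 tcp [ 0.4673 -0.3827  0.1975] yaw_y -0.2923 zaxis [-9.0e-04 -1.4e-03 -1.0e+00] F [-0.3   0.62 -0.79] M [-0.025 -0.014 -0.033] w 1.001 q [-0.88  0.51  1.21 -0.    1.43 -0.59]
tool shift mm [37.1 -6.1 77.4]
az 0.004693736360698697
[302.35816546 194.61067405]
[303.04261902 188.91118429]
[246.05885746 189.08067904]
```

View pics/w1.png

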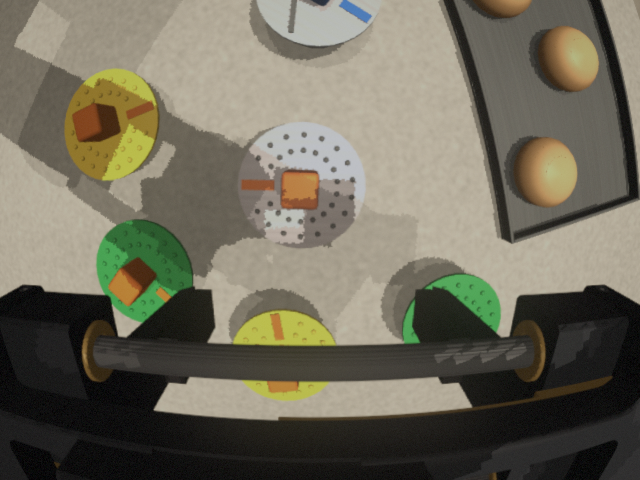

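The steel disc with the orange grip is centred at (302,185) and its grip top is at about (300,187), a few pixels from the prediction. The stripe points left, square with the jaws. I'll combine the two measurements.

```bash
python3 - <<'E'
from h import *
import pickle
f=pickle.load(open("pics/w1.pkl","rb"))
im=f["img"];c=im[115:255,230:375,::-1];cv2.imwrite("pics/w1c.png",cv2.resize(c,None,fx=5,fy=4,interpolation=cv2.INTER_CUBIC)[:, :])
h=cv2.cvtColor(im,cv2.COLOR_RGB2HSV)
m=((h[...,1]<75)&(h[...,2]>60)).astype(np.uint8)
print(at_z(f,302,185,.056),at_z(f,300,187,.092),at_z(f,242,185,.056),at_z(f,274,185.2,.056))
p=at_z(f,242,185,.056)-at_z(f,274,185.2,.056);print(np.arctan2(p[1],p[0])-np.pi)
E
```

```text
[ 0.47172024 -0.34204818  0.056     ] [ 0.47199611 -0.3400603   0.092     ] [ 0.42692949 -0.32794837  0.056     ] [ 0.45092898 -0.33577994  0.056     ]
-0.31542722626516273
```

View pics/w1c.png

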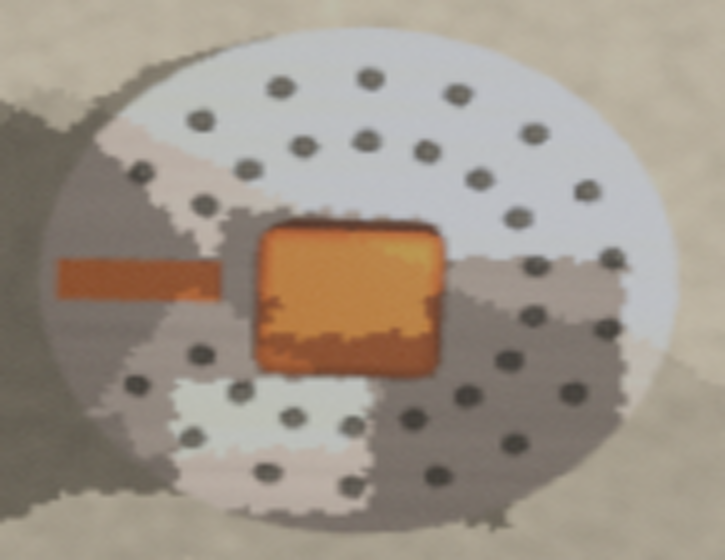

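```bash
python3 -c "
from h import *
delta([.472,-.343,.063],-.30)"
```

```text
t 2.5 tcp [ 0.4673 -0.3827  0.1975] yaw_y -0.2923 zaxis [-9.0e-04 -1.4e-03 -1.0e+00] F [-0.3   0.62 -0.79] M [-0.025 -0.014 -0.033] w 1.001 q [-0.88  0.51  1.21 -0.    1.43 -0.59]
tool shift mm [ 39.6  -6.8 134.4]
az 0.0076937363606987
```

{"method": "carry_out", "body": {
  "rows": [
    [20,-3,10,0,0,0.01,1],
    [19,-4,20,0,0,0,1],
    [0,0,20,0,0,0,1],
    [0,0,20,0,0,0,1],
    [0,0,20,0,0,0,1],
    [0,0,14,0,0,0,1],
    [0,0,0,0,0,0,1]
  ]
}}

```text
t: 3.08
eef_pos: [0.4661, -0.344, 0.0917]
tool_rot: [0.002, 0.807, 0.59, -0.001]
force: [-1.5, 1.0, -1.0]
width: 0.997
```

```bash
python3 -c "
from h import *
delta([.472,-.343,.063],-.30)
from rig import grab_frame
f=grab_frame('wrist');cv2.imwrite('pics/w2.png',f['img'][:,:,::-1])"
```

```text
t 3.08 tcp [ 0.4661 -0.344   0.0917] yaw_y -0.3075 zaxis [ 0.     -0.0049 -1.    ] F [-1.49  1.02 -1.03] M [ 0.051 -0.018  0.025] w 0.997 q [-0.84  0.57  1.43 -0.    1.14 -0.53]
tool shift mm [ 2.8  5.3 28.7]
az -0.007462279762642077
```

View pics/w2.png

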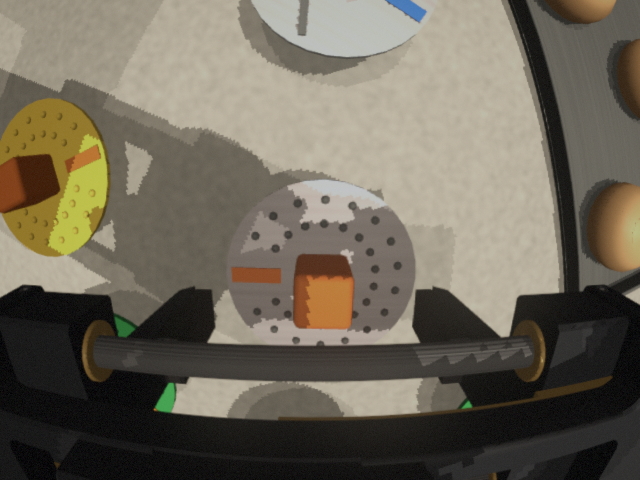

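Grip top face is at about (323,302) between the open fingers and lined up with the jaws.

```bash
python3 -c "
from h import *
from rig import grab_frame
f=grab_frame('wrist');f['fish']=1
print(at_z(f,324,303,.092),at_z(f,321,262,.056),at_z(f,(228+414)/2,266,.056))"
```

```text
[ 0.47149014 -0.34270362  0.092     ] [ 0.47318208 -0.33571641  0.056     ] [ 0.47254029 -0.33777985  0.056     ]
```

{"method": "carry_out", "body": {
  "rows": [
    [2,4,10,0,0,0,1],
    [1,3,10,0,0,0,1],
    [0,0,10,0,0,0,1],
    [0,0,4,0,0,0,1]
  ]
}}

```text
t: 3.52
eef_pos: [0.4762, -0.3466, 0.0619]
tool_rot: [0.008, 0.807, 0.59, -0.001]
force: [0.6, 0.6, 0.1]
width: 0.997
```

```bash
python3 -c "
from h import *
delta([.472,-.343,.063],-.30)"
```

```text
t 3.52 tcp [ 0.4762 -0.3466  0.0619] yaw_y -0.3087 zaxis [ 0.0084 -0.0141 -0.9999] F [0.61 0.62 0.09] M [-0.023 -0.047  0.04 ] w 0.997 q [-0.83  0.62  1.44 -0.    1.07 -0.52]
tool shift mm [ 2.1 -5.1 -1.2]
az -0.0087054689269504
```

```bash
cat >> h.py <<'E'
def tgt_rot(yawy):
    y=np.array([np.cos(yawy),np.sin(yawy),0]);z=np.array([0,0,-1.]);x=np.cross(y,z);return np.stack([x,y,z],1)
def mv(target,yawy):
    from rig import readout
    delta(target)
    s=readout.get_state();Rm=R.from_quat(s["tool_rot"][[1,2,3,0]]).as_matrix()
    print("rotvec",R.from_matrix(Rm.T@tgt_rot(yawy)).as_rotvec().round(4))
E
python3 -c "
from h import *
mv([.472,-.343,.063],-.305)"
```

```text
t 3.52 tcp [ 0.4762 -0.3466  0.0619] yaw_y -0.3087 zaxis [ 0.0084 -0.0141 -0.9999] F [0.61 0.62 0.09] M [-0.023 -0.047  0.04 ] w 0.997 q [-0.83  0.62  1.44 -0.    1.07 -0.52]
tool shift mm [ 2.1 -5.1 -1.2]
rotvec [ 0.0122  0.0109 -0.0038]
```

{"method": "carry_out", "body": {
  "rows": [
    [2,-5,-1,0.012,0.011,-0.004,1],
    [0,0,0,0,0,0,1],
    [0,0,0,0,0,0,1]
  ]
}}

```text
t: 3.77
eef_pos: [0.4714, -0.3423, 0.0614]
tool_rot: [-0.002, 0.806, 0.592, 0.0]
force: [0.6, 0.6, 0.4]
width: 1.002
```

```bash
python3 -c "
from h import *
mv([.472,-.343,.063],-.305)"
```

```text
t 3.77 tcp [ 0.4714 -0.3423  0.0614] yaw_y -0.3039 zaxis [-0.0022  0.0033 -1.    ] F [0.6  0.57 0.39] M [ 0.005 -0.062 -0.039] w 1.002 q [-0.83  0.62  1.45  0.    1.08 -0.53]
tool shift mm [-0.5  0.7 -1.6]
rotvec [-0.0031 -0.0025  0.0011]
```

{"method": "carry_out", "body": {
  "rows": [
    [0,0,0,0,0,0,0.2],
    [0,0,0,0,0,0,0.2],
    [0,0,0,0,0,0,0.2],
    [0,0,0,0,0,0,0.2],
    [0,0,0,0,0,0,0.1],
    [0,0,0,0,0,0,0.1],
    [0,0,0,0,0,0,0.1],
    [0,0,0,0,0,0,0.1]
  ],
  "squeeze": 30
}}

```text
t: 4.43
eef_pos: [0.4718, -0.3428, 0.0629]
tool_rot: [-0.001, 0.806, 0.592, 0.0]
force: [-1.3, -0.7, -0.2]
width: 0.42
```

```bash
python3 -c "
from h import *
mv([.472,-.343,.17],-.305)"
```

```text
t 4.43 tcp [ 0.4718 -0.3428  0.0629] yaw_y -0.3039 zaxis [-4.0e-04  1.3e-03 -1.0e+00] F [-1.35 -0.66 -0.22] M [-0.062 -0.043 -0.039] w 0.42 q [-0.83  0.62  1.44  0.    1.08 -0.53]
tool shift mm [  -0.     0.2 -107.1]
rotvec [-0.0008 -0.0011  0.0011]
```

Still closing (26 mm corresponds to about 0.295).

{"method": "carry_out", "body": {
  "rows": [
    [0,0,0,0,0,0,0.1],
    [0,0,0,0,0,0,0.1],
    [0,0,0,0,0,0,0.1],
    [0,0,0,0,0,0,0.1],
    [0,0,0,0,0,0,0.1]
  ]
}}

```text
t: 4.85
eef_pos: [0.4717, -0.3428, 0.0629]
tool_rot: [-0.001, 0.806, 0.592, 0.0]
force: [0.2, -0.2, 0.6]
width: 0.288
```

```bash
python3 -c "
from h import *
mv([.472,-.343,.17],-.305)"
```

```text
t 4.85 tcp [ 0.4717 -0.3428  0.0629] yaw_y -0.3037 zaxis [-7.0e-04  1.3e-03 -1.0e+00] F [ 0.19 -0.24  0.64] M [0.016 0.008 0.002] w 0.288 q [-0.83  0.62  1.44  0.    1.08 -0.53]
tool shift mm [  -0.     0.2 -107.1]
rotvec [-0.0011 -0.0011  0.0013]
```

{"method": "carry_out", "body": {
  "rows": [
    [0,0,-10,0,0,0,0.1],
    [0,0,-20,0,0,0,0.1],
    [0,0,-25,0,0,0,0.1],
    [0,0,-30,0,0,0,0.1],
    [0,0,-30,0,0,0,0.1],
    [0,0,-30,0,0,0,0.1],
    [0,0,0,0,0,0,0.1]
  ]
}}

```text
t: 5.43
eef_pos: [0.4704, -0.3413, 0.2139]
tool_rot: [-0.006, 0.806, 0.592, -0.0]
force: [1.8, -0.9, -2.0]
width: 0.291
```

```bash
python3 - <<'E'
from h import *
mv([.57,.06,.20],0.0)
from rig import grab_frame
f=grab_frame('wrist');cv2.imwrite('pics/w3.png',f['img'][:,:,::-1])
E
```

```text
t 5.43 tcp [ 0.4704 -0.3413  0.2139] yaw_y -0.304 zaxis [-0.0073  0.0091 -0.9999] F [ 1.8  -0.9  -1.95] M [-0.106 -0.101  0.016] w 0.291 q [-0.83  0.46  1.24  0.    1.45 -0.53]
tool shift mm [412.6 -24.9  16.8]
rotvec [-0.0086 -0.0079 -0.3041]
```

View pics/w3.png

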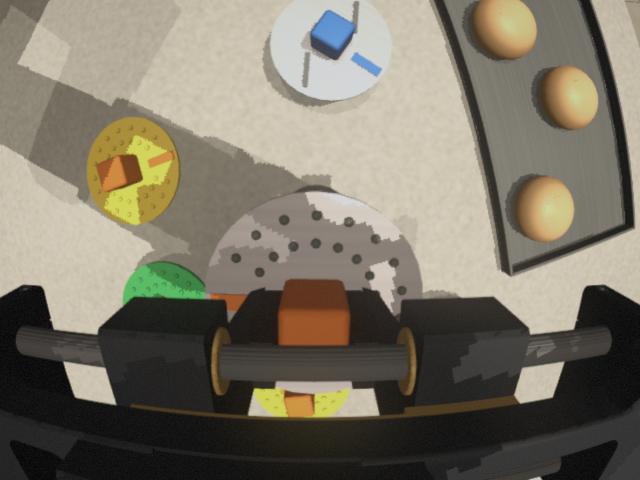

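The disc is held level, with the stripe on the left at (225,300). Moving towards the grater.

{"method": "carry_out", "body": {
  "rows": [
    [25,-2,0,-0.009,-0.008,0,0.1],
    [38,-2,0,0,0,0,0.1],
    [40,-2,0,0,0,0,0.1],
    [40,-2,0,0,0,0,0.1],
    [40,-2,0,0,0,0,0.1],
    [40,-2,0,0,0,0,0.1],
    [40,-2,0,0,0,0,0.1],
    [40,-2,0,0,0,0,0.1],
    [40,-2,0,0,0,0,0.1],
    [30,-2,0,0,0,0,0.1],
    [20,-2,0,0,0,0,0.1],
    [0,0,0,0,0,0,0.1]
  ]
}}

```text
t: 6.48
eef_pos: [0.5614, 0.0585, 0.1925]
tool_rot: [-0.016, 0.808, 0.589, -0.01]
force: [-0.2, -0.2, -3.9]
width: 0.29
```

```bash
python3 - <<'E'
from h import *
mv([.57,.06,.20],0.0)
E
```

```text
t 6.48 tcp [0.5614 0.0585 0.1925] yaw_y -0.3107 zaxis [-0.0359  0.0139 -0.9993] F [-0.15 -0.25 -3.9 ] M [-0.024 -0.017  0.028] w 0.29 q [-0.11  0.46  1.31  0.01  1.41  0.2 ]
tool shift mm [ 4.1  7.5 -7.8]
rotvec [-0.0378 -0.0083 -0.3107]
```

{"method": "carry_out", "body": {
  "rows": [
    [0,0,-6,-0.02,-0.004,-0.1,0.1],
    [0,0,-3,-0.018,-0.004,-0.1,0.1],
    [0,0,0,0,0,-0.1,0.1],
    [0,0,0,0,0,0,0.1],
    [0,0,0,0,0,0,0.1]
  ]
}}

```text
t: 6.9
eef_pos: [0.5578, 0.0593, 0.1937]
tool_rot: [-0.005, 0.706, 0.708, -0.006]
force: [-0.4, 0.2, -3.4]
width: 0.292
```

```bash
python3 - <<'E'
from h import *
mv([.57,.06,.20],0.0)
from rig import grab_frame
import pickle
f=grab_frame('wrist');cv2.imwrite('pics/w4.png',f['img'][:,:,::-1]);f['fish']=1;pickle.dump(f,open("pics/w4.pkl","wb"))
x,y=[int(v) for v in proj(f,[.5757,.171,.1])];print(x,y)
c=f['img'][max(0,y-60):y+60,x-80:x+80,::-1].astype(float);c=np.clip((c/255)**0.45*255*1.1,0,255).astype(np.uint8)
cv2.imwrite('pics/w4c.png',cv2.resize(c,None,fx=5,fy=5,interpolation=cv2.INTER_CUBIC))
E
```

```text
t 6.9 tcp [0.5578 0.0593 0.1937] yaw_y 0.0027 zaxis [-0.015  -0.0016 -0.9999] F [-0.42  0.21 -3.37] M [-0.009 -0.089 -0.01 ] w 0.292 q [-0.1   0.44  1.33 -0.    1.38 -0.11]
tool shift mm [ 0.7 12.1 -6.5]
rotvec [-0.015   0.0016  0.0027]
344 82
```

View pics/w4.png

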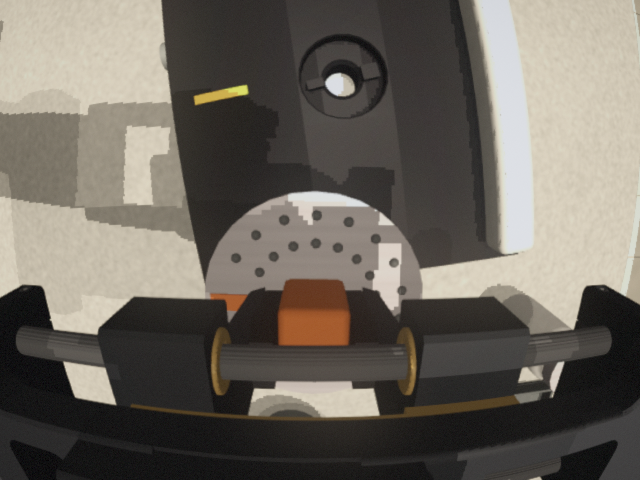

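View pics/w4c.png

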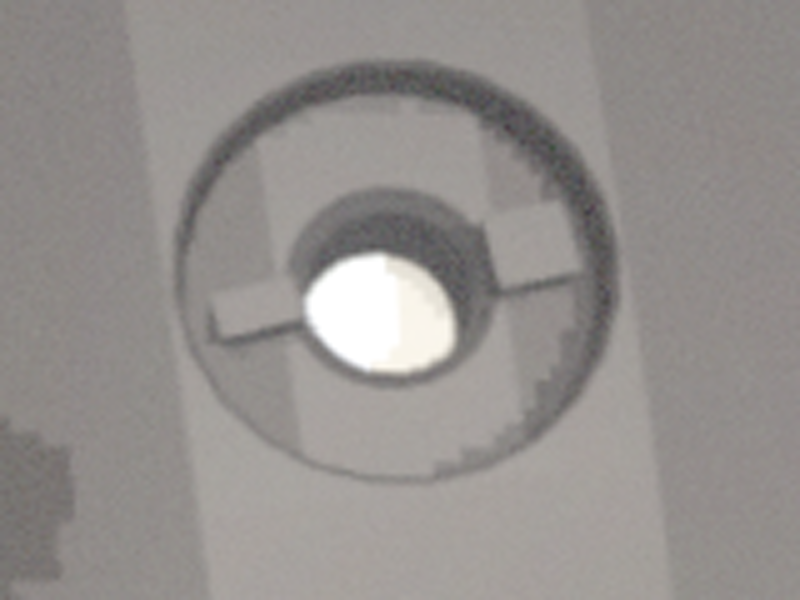

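The wrist view shows the socket at (343,76). The narrow key is on the left at about (315,83) and the wide key on the right at about (370,71), so I can estimate their angle before feeling for it.

```bash
python3 - <<'E'
from h import *
import pickle
f=pickle.load(open("pics/w4.pkl","rb"))
g=lambda x,y:((x+.5)/5-.5+264,(y+.5)/5-.5+22)
n=at_z(f,*g(255,306),.095);w=at_z(f,*g(531,246),.095)
d=n-w;print("narrow",n,"wide",w,"dist",np.linalg.norm(d),"mid",(n+w)/2,"disc yaw target",np.arctan2(-d[1],-d[0]))
# key side edges
for a,b in [((210,293),(290,272)),((218,337),(303,320)),((485,222),(560,203)),((500,292),(580,270))]:
    e=at_z(f,*g(*b),.095)-at_z(f,*g(*a),.095);print(np.arctan2(e[1],e[0]))
# rim ellipse at deck level: extremes
L=at_z(f,*g(175,265),.1);Rr=at_z(f,*g(618,275),.1);T=at_z(f,*g(395,58),.1);B=at_z(f,*g(405,482),.1)
print("rim",L,Rr,T,B,(L+Rr)/2,(T+B)/2)
i1=at_z(f,195,100,.1);i0=at_z(f,247,89.5,.1);print("idx dir",np.arctan2(*(i0-i1)[1::-1]),i1)
# held disc: plate & stripe
s=.1937-.0109+.004
print("plate far edge", at_z(f,316,191,s), at_z(f,206,290,s),at_z(f,421,285,s))
for u,v in [(210,296),(245,295)]: print(at_z(f,u,v,s))
E
```

```text
narrow [0.55672369 0.17128574 0.095     ] wide [0.59262062 0.18037883 0.095     ] dist 0.0370307174936971 mid [0.57467215 0.17583228 0.095     ] disc yaw target 0.2480926757447037
0.2706295137758515
0.20853334745533658
0.3066144998815816
0.3229497041643075
rim [0.54662119 0.17590307 0.1       ] [0.60322666 0.1759611  0.1       ] [0.57463312 0.20467206 0.1       ] [0.57584799 0.14749225 0.1       ] [0.57492392 0.17593209 0.1       ] [0.57524055 0.17608215 0.1       ]
idx dir 0.13287295064434426 [0.47825017 0.16229178 0.1       ]
plate far edge [0.55848725 0.10957656 0.1868    ] [0.50869054 0.06525572 0.1868    ] [0.60579745 0.06848308 0.1868    ]
[0.51034403 0.06235788 0.1868    ]
[0.52687951 0.06333109 0.1868    ]
```

{"method": "carry_out", "body": {
  "rows": [
    [30,10,0,-0.015,0,0,0.1],
    [35,5,0,0,0,0,0.1],
    [30,3,0,0,0,0,0.1],
    [21,0,0,0,0,-0.08,0.1],
    [0,0,0,0,0,-0.09,0.1],
    [0,0,0,0,0,-0.09,0.1],
    [0,0,0,0,0,0,0.1],
    [0,0,0,0,0,0,0.1]
  ]
}}

```text
t: 7.62
eef_pos: [0.5761, 0.1771, 0.1879]
tool_rot: [-0.003, 0.616, 0.788, -0.004]
force: [0.2, -0.6, -3.0]
width: 0.294
```

```bash
python3 - <<'E'
from h import *
mv([.5755,.175,.165],0.26)
from rig import grab_frame
import pickle
f=grab_frame('wrist');cv2.imwrite('pics/w5.png',f['img'][:,:,::-1]);f['fish']=1;pickle.dump(f,open("pics/w5.pkl","wb"))
f=grab_frame('scene');cv2.imwrite('pics/s5.png',cv2.resize(f['img'][100:300,300:480,::-1],None,fx=3,fy=3,interpolation=cv2.INTER_CUBIC));pickle.dump(f,open("pics/s5.pkl","wb"))
E
```

```text
t 7.62 tcp [0.5761 0.1771 0.1879] yaw_y 0.2441 zaxis [-0.0087 -0.0024 -1.    ] F [ 0.24 -0.61 -2.97] M [-0.045 -0.076 -0.02 ] w 0.294 q [ 0.1   0.51  1.22 -0.    1.41 -0.14]
tool shift mm [-1.9 -0.9 22.9]
rotvec [-0.009   0.0002 -0.0159]
```

View pics/w5.png

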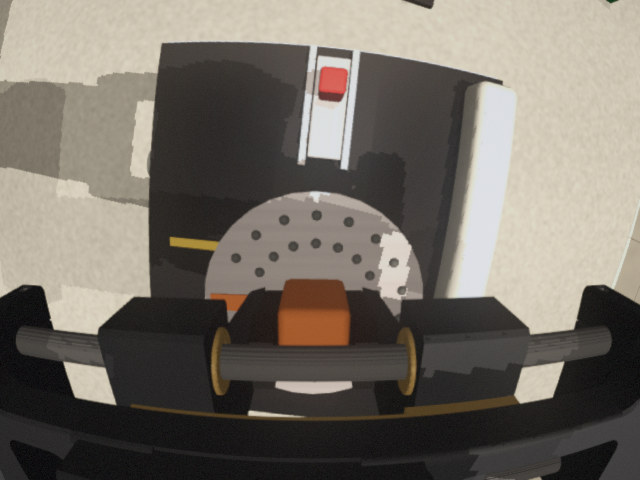

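View pics/s5.png

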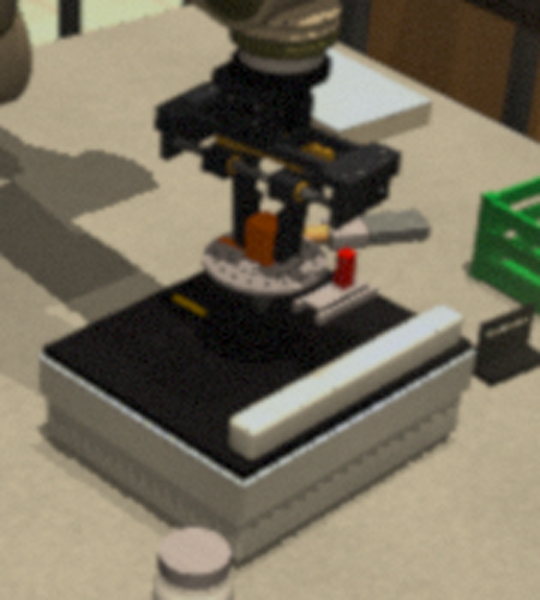

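The disc is over the socket, level, with the post and yellow line visible around it. Lowering the spigot into the socket mouth.

{"method": "carry_out", "body": {
  "rows": [
    [-2,-1,6,-0.009,0,-0.01,0.1],
    [0,0,10,0,0,0,0.1],
    [0,0,10,0,0,0,0.1],
    [0,0,8,0,0,0,0.1],
    [0,0,0,0,0,0,0.1]
  ]
}}

```text
t: 8.13
eef_pos: [0.576, 0.1726, 0.1519]
tool_rot: [0.0, 0.617, 0.787, 0.0]
force: [0.1, 0.7, -3.6]
width: 0.291
```

```bash
python3 - <<'E'
from h import *
mv([.5755,.175,.135],0.26)
E
```

```text
t 8.13 tcp [0.576  0.1726 0.1519] yaw_y 0.2409 zaxis [ 6.e-04 -3.e-04 -1.e+00] F [ 0.11  0.71 -3.59] M [-0.014 -0.111  0.034] w 0.291 q [ 0.09  0.54  1.29 -0.    1.31 -0.15]
tool shift mm [ 2.5  0.1 16.9]
rotvec [ 0.0005  0.0004 -0.0191]
```

{"method": "carry_out", "body": {
  "rows": [
    [2,0,3,0,0,-0.015,0.1],
    [0,0,4,0,0,0,0.1],
    [0,0,3,0,0,0,0.1],
    [0,0,0,0,0,0,0.1]
  ]
}}

```text
t: 8.47
eef_pos: [0.5758, 0.1745, 0.1409]
tool_rot: [0.0, 0.611, 0.791, -0.0]
force: [-0.0, -0.1, -3.4]
width: 0.29
```

```bash
python3 - <<'E'
from h import *
mv([.5755,.175,.125],0.26)
E
```

```text
t 8.47 tcp [0.5758 0.1745 0.1409] yaw_y 0.255 zaxis [ 3.e-04 -3.e-04 -1.e+00] F [-0.02 -0.08 -3.43] M [-0.011 -0.108 -0.063] w 0.29 q [ 0.1   0.55  1.3  -0.    1.29 -0.16]
tool shift mm [ 0.6 -0.1 15.9]
rotvec [ 0.0003  0.0004 -0.005 ]
```

{"method": "carry_out", "body": {
  "rows": [
    [0,0,3,0,0,0,0.1],
    [0,0,3,0,0,0,0.1],
    [0,0,3,0,0,0,0.1],
    [0,0,0,0,0,0,0.1]
  ]
}}

```text
t: 8.8
eef_pos: [0.5761, 0.1746, 0.1316]
tool_rot: [0.001, 0.612, 0.791, 0.0]
force: [-0.4, 0.5, -3.7]
width: 0.29
```

```bash
python3 - <<'E'
from h import *
mv([.5755,.175,.125],0.26)
E
```

```text
t 8.8 tcp [0.5761 0.1746 0.1316] yaw_y 0.2547 zaxis [ 1.7e-03 -2.0e-04 -1.0e+00] F [-0.42  0.53 -3.7 ] M [-0.042 -0.117  0.013] w 0.29 q [ 0.1   0.56  1.31 -0.    1.27 -0.16]
tool shift mm [ 0.5 -0.5  6.6]
rotvec [ 0.0016  0.0006 -0.0053]
```

{"method": "carry_out", "body": {
  "rows": [
    [0,0,2,0,0,0,0.1],
    [0,0,3,0,0,0,0.1],
    [0,0,2,0,0,0,0.1],
    [0,0,2,0,0,0,0.1],
    [0,0,0,0,0,0,0.1]
  ]
}}

```text
t: 9.22
eef_pos: [0.5759, 0.1749, 0.1218]
tool_rot: [0.0, 0.612, 0.791, 0.001]
force: [-0.6, -0.2, -3.1]
width: 0.291
```

```bash
python3 - <<'E'
from h import *
mv([.5755,.175,.1185],0.26)
E
```

```text
t 9.22 tcp [0.5759 0.1749 0.1218] yaw_y 0.2548 zaxis [ 1.5e-03  3.0e-04 -1.0e+00] F [-0.62 -0.22 -3.09] M [-0.    -0.057  0.006] w 0.291 q [ 0.1   0.57  1.33  0.    1.24 -0.16]
tool shift mm [ 0.2 -0.4  3.3]
rotvec [ 0.0015  0.     -0.0052]
```

{"method": "carry_out", "body": {
  "rows": [
    [0,0,1.5,0,0,0,0.1],
    [0,0,1,0,0,0,0.1],
    [0,0,1,0,0,0,0.1],
    [0,0,1,0,0,0,0.1]
  ]
}}

```text
t: 9.55
eef_pos: [0.5761, 0.1749, 0.1171]
tool_rot: [0.001, 0.612, 0.791, 0.001]
force: [0.2, 1.0, -1.9]
width: 0.295
```

```bash
python3 - <<'E'
from h import *
mv([.5755,.175,.1185],0.26)
E
```

```text
t 9.55 tcp [0.5761 0.1749 0.1171] yaw_y 0.2548 zaxis [ 2.e-03  4.e-04 -1.e+00] F [ 0.21  0.96 -1.91] M [0.066 0.001 0.004] w 0.295 q [ 0.1   0.58  1.33  0.    1.23 -0.16]
tool shift mm [ 0.2 -0.6 -1.4]
rotvec [ 0.0021  0.0001 -0.0052]
```

{"method": "carry_out", "body": {
  "rows": [
    [0,0,1,0,0,0,0.1],
    [0,0,1,0,0,0,0.1]
  ]
}}

```text
t: 9.72
eef_pos: [0.5761, 0.175, 0.1149]
tool_rot: [0.001, 0.612, 0.791, 0.001]
force: [-0.5, -0.3, -2.9]
width: 0.293
```

```bash
python3 - <<'E'
from h import *
mv([.5755,.175,.111],0.26)
E
```

```text
t 9.72 tcp [0.5761 0.175  0.1149] yaw_y 0.2548 zaxis [ 2.1e-03  5.0e-04 -1.0e+00] F [-0.46 -0.28 -2.88] M [0.092 0.004 0.013] w 0.293 q [ 0.1   0.58  1.33  0.    1.23 -0.16]
tool shift mm [ 0.2 -0.6  3.9]
rotvec [ 0.0022  0.0001 -0.0052]
```

Past the key tops with no added force. Continuing gently.

{"method": "carry_out", "body": {
  "rows": [
    [0,0,1,0,0,0,0.1],
    [0,0,1,0,0,0,0.1],
    [0,0,1,0,0,0,0.1]
  ]
}}

```text
t: 9.97
eef_pos: [0.5761, 0.175, 0.1117]
tool_rot: [0.001, 0.612, 0.791, 0.001]
force: [-1.3, 1.0, -2.0]
width: 0.293
```

```bash
python3 - <<'E'
from h import *
mv([.5755,.175,.111],0.26)
from rig import grab_frame
f=grab_frame('wrist');cv2.imwrite('pics/w6.png',f['img'][:,:,::-1])
E
```

```text
t 9.97 tcp [0.5761 0.175  0.1117] yaw_y 0.2547 zaxis [ 2.2e-03  6.0e-04 -1.0e+00] F [-1.28  1.05 -2.02] M [0.032 0.013 0.04 ] w 0.293 q [ 0.1   0.58  1.34  0.    1.22 -0.16]
tool shift mm [ 0.2 -0.6  0.7]
rotvec [ 0.0023  0.     -0.0053]
```

View pics/w6.png

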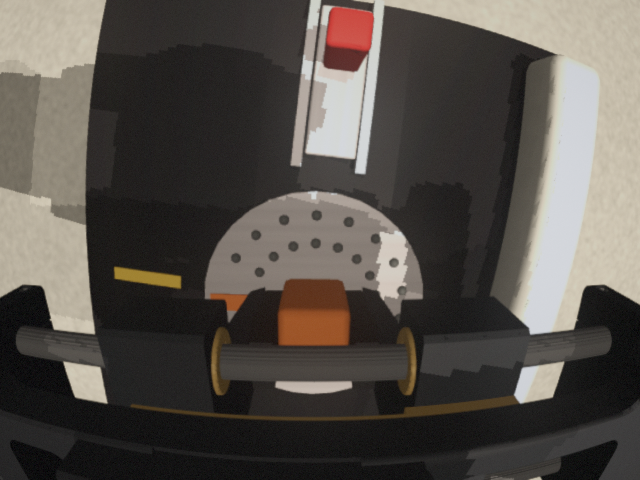

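The disc hasn't shifted in the grip (same pixels as before) and its underside is about 1 mm above the deck. A final light touch.

{"method": "carry_out", "body": {
  "rows": [
    [0,0,1,0,0,0,0.1],
    [0,0,1,0,0,0,0.1]
  ]
}}

```text
t: 10.18
eef_pos: [0.5762, 0.175, 0.1108]
tool_rot: [0.001, 0.611, 0.791, 0.001]
force: [-4.6, -0.3, 10.8]
width: 0.292
```

```bash
python3 - <<'E'
from h import *
mv([.5755,.175,.111],0.26)
E
```

```text
t 10.18 tcp [0.5762 0.175  0.1108] yaw_y 0.2549 zaxis [ 3.e-03  4.e-04 -1.e+00] F [-4.56 -0.29 10.84] M [-0.212  1.083 -0.032] w 0.292 q [ 0.1   0.58  1.34  0.    1.22 -0.16]
tool shift mm [ 0.2 -0.7 -0.2]
rotvec [ 0.003   0.0003 -0.0051]
```

Contact at the expected home height (TCP 0.1108), about 14 N above the hanging weight. Releasing.

{"method": "carry_out", "body": {
  "rows": [
    [0,0,-0.3,0,0,0,0.3],
    [0,0,0,0,0,0,0.4],
    [0,0,0,0,0,0,0.55],
    [0,0,0,0,0,0,0.7],
    [0,0,0,0,0,0,0.7],
    [0,0,0,0,0,0,0.7]
  ]
}}

```text
t: 10.68
eef_pos: [0.5776, 0.1748, 0.1128]
tool_rot: [0.003, 0.612, 0.791, 0.003]
force: [-0.5, -0.2, -0.2]
width: 0.651
```

{"method": "carry_out", "body": {
  "rows": [
    [0,0,-5,0,0,0,0.7],
    [0,0,-15,0,0,0,0.7],
    [0,0,-25,0,0,0,0.7],
    [0,0,-25,0,0,0,0.7],
    [0,0,-25,0,0,0,0.7],
    [0,0,-10,0,0,0,0.7]
  ]
}}

```text
t: 11.18
eef_pos: [0.5756, 0.1745, 0.2204]
tool_rot: [0.0, 0.612, 0.791, 0.0]
force: [0.1, 0.2, 1.1]
width: 0.702
```

```bash
python3 - <<'E'
from h import *
mv([.5755,.175,.2],0.26)
from rig import grab_frame
import pickle
f=grab_frame('wrist');cv2.imwrite('pics/w7.png',f['img'][:,:,::-1]);f['fish']=1;pickle.dump(f,open("pics/w7.pkl","wb"))
f=grab_frame('scene');cv2.imwrite('pics/s7.png',cv2.resize(f['img'][130:290,300:480,::-1],None,fx=4,fy=3.7,interpolation=cv2.INTER_CUBIC));pickle.dump(f,open("pics/s7.pkl","wb"))
E
```

```text
t 11.18 tcp [0.5756 0.1745 0.2204] yaw_y 0.2545 zaxis [ 7.e-04 -4.e-04 -1.e+00] F [0.07 0.17 1.05] M [-0.055 -0.11  -0.018] w 0.702 q [ 0.1   0.48  1.18 -0.    1.48 -0.16]
tool shift mm [ 0.6 -0.  20.4]
rotvec [ 0.0006  0.0006 -0.0055]
```

View pics/w7.png

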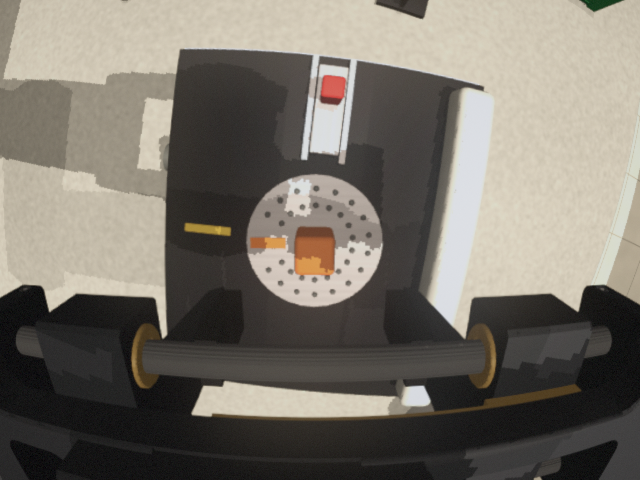

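View pics/s7.png

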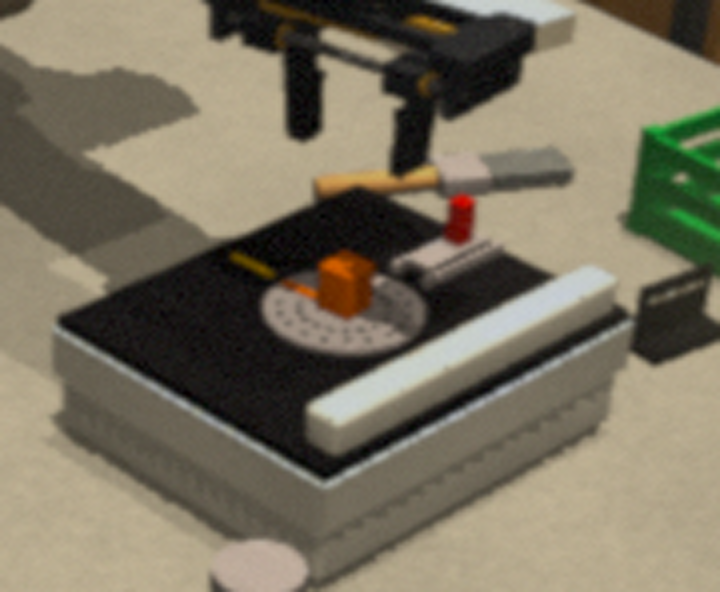

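The disc lies flat and centred on the deck, and the stripe is towards the front and slightly off the yellow line. The post is at wrist (333,87), still open. Next is the latch: closed fingers on the far (+y) side of the post, pushed along the grater's -y.

```bash
python3 - <<'E'
from h import *
import pickle
f=pickle.load(open("pics/w7.pkl","rb"))
p=at_z(f,333,82,.147);p2=at_z(f,333,85,.147)
d=at_z(f,315,241,.104);print("post",p,p2,"disc",d, "grip",at_z(f,314,265,.14),np.linalg.norm((p-d)[:2]),np.arctan2(*(p-d)[1::-1])-np.pi/2)
psi=.135;yv=np.array([-np.sin(psi),np.cos(psi)]);S=np.array([.576,.1748])
for k in (.133,.125,.097): print(k,S+yv*k)
mv([*(S+yv*.133),.2],.135)
E
python3 - <<'E'
import cv2
a=cv2.imread('pics/w7.png')[50:170,270:390];cv2.imwrite('pics/w7c.png',cv2.resize(a,None,fx=4,fy=4))
E
```

```text
post [0.55945026 0.2818852  0.147     ] [0.55990784 0.28011465 0.147     ] disc [0.57629937 0.17685271 0.104     ] grip [0.57723165 0.16999947 0.14      ] 0.10637535887273514 0.15906284601202403
0.133 [0.55809949 0.30658988]
0.125 [0.55917621 0.29866267]
0.097 [0.56294474 0.27091743]
t 11.28 tcp [0.5756 0.1745 0.2191] yaw_y 0.2546 zaxis [ 6.e-04 -4.e-04 -1.e+00] F [ 0.09  0.62 -0.17] M [ 0.011 -0.138  0.021] w 0.702 q [ 0.1   0.49  1.18 -0.    1.47 -0.16]
tool shift mm [132.3  16.3  19. ]
rotvec [0.0005 0.0005 0.1196]
```

View pics/w7c.png

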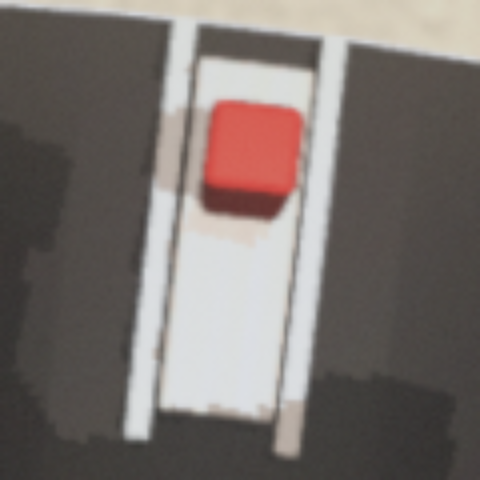

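{"method": "carry_out", "body": {
  "rows": [
    [30,4,0,0,0,0,0],
    [35,4,0,0,0,0,0],
    [35,4,0,0,0,0,0],
    [25,4,0,0,0,0,0],
    [5,0,0,0,0,0.06,0],
    [0,0,0,0,0,0.06,0],
    [0,0,0,0,0,0,0],
    [0,0,0,0,0,0,0],
    [0,0,0,0,0,0,0],
    [0,0,0,0,0,0,0]
  ]
}}

```text
t: 12.12
eef_pos: [0.5551, 0.3084, 0.2083]
tool_rot: [-0.003, 0.659, 0.752, -0.007]
force: [-0.6, 0.6, -0.4]
width: 0.006
```

```bash
python3 - <<'E'
from h import *
mv([.5581,.3066,.16],.135)
E
```

```text
t 12.12 tcp [0.5551 0.3084 0.2083] yaw_y 0.1315 zaxis [-0.0139 -0.0054 -0.9999] F [-0.6   0.57 -0.43] M [-0.055 -0.052  0.002] w 0.006 q [ 0.32  0.56  1.08 -0.    1.52  0.19]
tool shift mm [-2.   3.4 48.3]
rotvec [-0.0145  0.0035 -0.0035]
```

{"method": "carry_out", "body": {
  "rows": [
    [0,3,10,-0.014,0.003,0,0],
    [0,0,15,0,0,0,0],
    [0,0,15,0,0,0,0],
    [0,0,8,0,0,0,0],
    [0,0,0,0,0,0,0]
  ]
}}

```text
t: 12.53
eef_pos: [0.5592, 0.3064, 0.159]
tool_rot: [0.001, 0.659, 0.752, 0.001]
force: [0.0, 0.5, 0.1]
width: 0.003
```

```bash
python3 - <<'E'
from h import *
mv([.5581,.3066,.125],.135)
from rig import grab_frame
f=grab_frame('wrist');cv2.imwrite('pics/w8.png',f['img'][:,:,::-1])
f=grab_frame('scene');cv2.imwrite('pics/s8.png',cv2.resize(f['img'][130:290,300:480,::-1],None,fx=4,fy=3.7,interpolation=cv2.INTER_CUBIC))
E
```

```text
t 12.53 tcp [0.5592 0.3064 0.159 ] yaw_y 0.1326 zaxis [ 0.002 -0.    -1.   ] F [0.   0.52 0.11] M [-0.031 -0.057 -0.033] w 0.003 q [ 0.32  0.59  1.16 -0.    1.38  0.18]
tool shift mm [ 0.4 -1.2 34. ]
rotvec [ 0.002   0.0003 -0.0024]
```

View pics/s8.png

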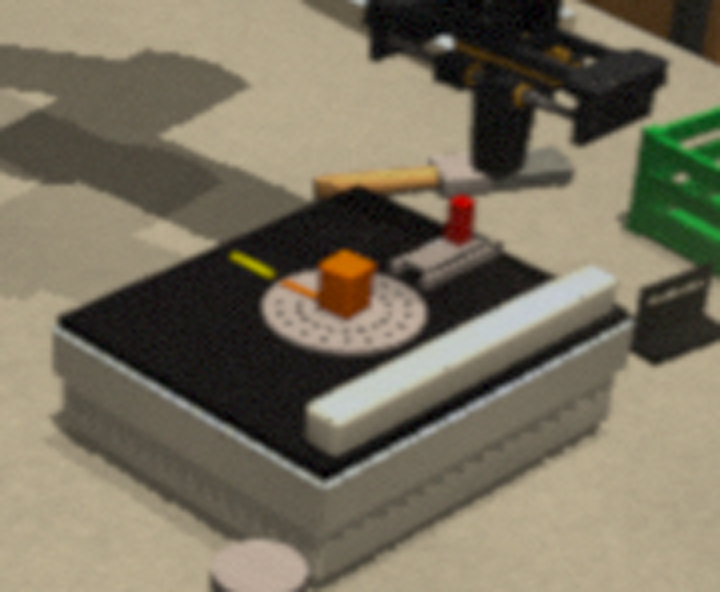

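View pics/w8.png

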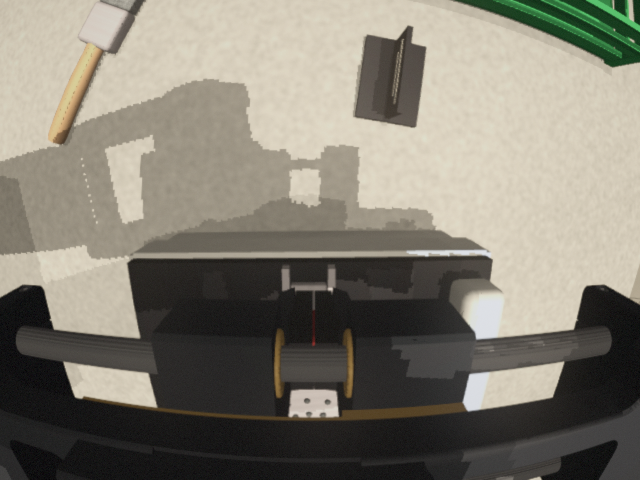

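The closed fingers are just outside the post, which shows as a red line through the gap at (313,330) and is aligned. Descending.

{"method": "carry_out", "body": {
  "rows": [
    [0,-1,10,0,0,0,0],
    [0,0,12,0,0,0,0],
    [0,0,10,0,0,0,0],
    [0,0,0,0,0,0,0]
  ]
}}

```text
t: 12.97
eef_pos: [0.5602, 0.3068, 0.1294]
tool_rot: [0.003, 0.659, 0.752, 0.004]
force: [0.2, 0.8, 0.5]
width: 0.005
```

```bash
python3 - <<'E'
from h import *
mv([.5629,.271,.125],.135)
E
```

```text
t 12.97 tcp [0.5602 0.3068 0.1294] yaw_y 0.1328 zaxis [ 0.0101  0.0027 -0.9999] F [0.15 0.78 0.46] M [-0.061 -0.066  0.011] w 0.005 q [ 0.32  0.62  1.21 -0.    1.31  0.18]
tool shift mm [-35.8  -2.1   4.4]
rotvec [ 0.0104 -0.0013 -0.0022]
```

{"method": "carry_out", "body": {
  "rows": [
    [-4,-1,2,0.01,0,0,0],
    [-4,0,0,0,0,0,0],
    [-4,0,0,0,0,0,0],
    [-4,0,0,0,0,0,0],
    [-4,0,0,0,0,0,0]
  ]
}}

```text
t: 13.38
eef_pos: [0.5619, 0.2866, 0.1279]
tool_rot: [-0.001, 0.658, 0.753, 0.001]
force: [-0.2, 2.3, -2.4]
width: 0.007
```

```bash
python3 - <<'E'
from h import *
mv([.5629,.271,.125],.135)
E
```

```text
t 13.38 tcp [0.5619 0.2866 0.1279] yaw_y 0.134 zaxis [-2.0e-04  3.7e-03 -1.0e+00] F [-0.2   2.26 -2.35] M [ 0.456 -0.108  0.005] w 0.007 q [0.28 0.61 1.23 0.   1.3  0.15]
tool shift mm [-15.6  -1.1   2.8]
rotvec [ 0.0003 -0.0037 -0.001 ]
```

{"method": "carry_out", "body": {
  "rows": [
    [-3,0,0,0,-0.003,0,0],
    [-3,0,0,0,0,0,0],
    [-3,0,0,0,0,0,0],
    [-3,0,0,0,0,0,0]
  ]
}}

```text
t: 13.72
eef_pos: [0.5638, 0.2736, 0.1282]
tool_rot: [-0.0, 0.658, 0.753, 0.001]
force: [0.1, 2.2, -1.8]
width: 0.002
```

```bash
python3 - <<'E'
from h import *
mv([.5629,.271,.125],.135)
E
```

```text
t 13.72 tcp [0.5638 0.2736 0.1282] yaw_y 0.1337 zaxis [ 8.0e-04  1.7e-03 -1.0e+00] F [ 0.07  2.2  -1.83] M [ 0.437 -0.119  0.012] w 0.002 q [0.26 0.6  1.24 0.   1.3  0.13]
tool shift mm [-2.4 -1.2  3.2]
rotvec [ 0.001  -0.0016 -0.0013]
```

Continuing in small steps until it meets the end stop.

{"method": "carry_out", "body": {
  "rows": [
    [-1.5,0,0,0,0,0,0],
    [-1.5,0,0,0,0,0,0],
    [-1,0,0,0,0,0,0]
  ]
}}

```text
t: 13.97
eef_pos: [0.5638, 0.2733, 0.1284]
tool_rot: [-0.004, 0.658, 0.753, 0.005]
force: [1.1, 8.1, -2.5]
width: 0.006
```

```bash
python3 - <<'E'
from h import *
mv([.5629,.271,.125],.135)
E
```

```text
t 13.97 tcp [0.5638 0.2733 0.1284] yaw_y 0.134 zaxis [ 0.001   0.0118 -0.9999] F [ 1.15  8.07 -2.48] M [ 1.183 -0.084 -0.048] w 0.006 q [0.26 0.6  1.24 0.01 1.29 0.12]
tool shift mm [-2.2 -1.2  3.4]
rotvec [ 0.0026 -0.0116 -0.001 ]
```

{"method": "carry_out", "body": {
  "rows": [
    [-2,0,0,0,-0.011,0,0],
    [-2.5,0,0,0,0,0,0],
    [-2.5,0,0,0,0,0,0]
  ]
}}

```text
t: 14.22
eef_pos: [0.5638, 0.2729, 0.1285]
tool_rot: [-0.004, 0.657, 0.753, 0.007]
force: [-1.1, 17.0, -2.8]
width: 0.004
```

```bash
python3 - <<'E'
from h import *
mv([.5629,.271,.125],.135)
E
```

```text
t 14.22 tcp [0.5638 0.2729 0.1285] yaw_y 0.1359 zaxis [ 0.0032  0.0146 -0.9999] F [-1.06 17.01 -2.82] M [ 2.553 -0.024 -0.094] w 0.004 q [0.26 0.6  1.25 0.01 1.29 0.12]
tool shift mm [-1.8 -1.2  3.4]
rotvec [ 0.0052 -0.0141  0.0009]
```

A hard stop: 17 N and no more travel. Backing off, lifting, and looking.

{"method": "carry_out", "body": {
  "rows": [
    [4,0,0,0,-0.014,0,0],
    [8,0,0,0,0,0,0],
    [8,0,0,0,0,0,0],
    [0,0,-20,0,0,0,0],
    [0,0,-30,0,0,0,0],
    [0,0,-30,0,0,0,0],
    [-20,0,-20,0,0,0,0],
    [-35,0,0,0,0,0,0],
    [-40,0,0,0,0,0,0],
    [-40,0,0,0,0,0,0],
    [-10,0,0,0,0,0,0],
    [0,0,0,0,0,0,0]
  ]
}}

```text
t: 15.22
eef_pos: [0.5809, 0.1472, 0.2361]
tool_rot: [0.006, 0.656, 0.755, 0.001]
force: [-0.5, -0.1, -0.1]
width: 0.005
```

```bash
python3 - <<'E'
from h import *
mv([.576,.1748,.22],.135)
from rig import grab_frame
import pickle
f=grab_frame('wrist');cv2.imwrite('pics/w9.png',f['img'][:,:,::-1]);f['fish']=1;pickle.dump(f,open("pics/w9.pkl","wb"))
x,y=[int(v) for v in proj(f,[.565,.24,.11])]
cv2.imwrite('pics/w9c.png',cv2.resize(f['img'][max(0,y-70):y+70,x-90:x+90,::-1],None,fx=4,fy=4,interpolation=cv2.INTER_CUBIC));print(x-90,max(0,y-70))
f=grab_frame('scene');cv2.imwrite('pics/s9.png',cv2.resize(f['img'][130:290,300:480,::-1],None,fx=4,fy=3.7,interpolation=cv2.INTER_CUBIC))
E
```

```text
t 15.22 tcp [0.5809 0.1472 0.2361] yaw_y 0.1409 zaxis [ 0.0094 -0.0066 -0.9999] F [-0.45 -0.05 -0.11] M [-0.007 -0.125  0.016] w 0.005 q [ 0.05  0.47  1.16 -0.01  1.5  -0.09]
tool shift mm [28.1 -1.1 15.9]
rotvec [0.0084 0.0078 0.0059]
218 42
```

View pics/w9c.png

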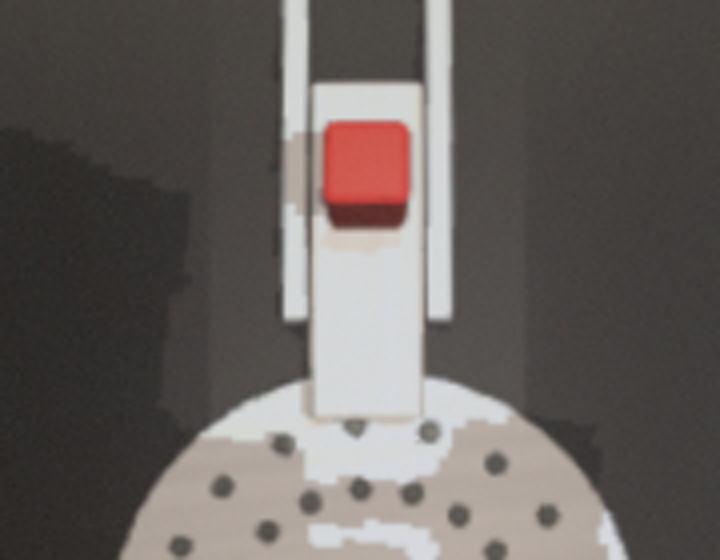

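View pics/s9.png

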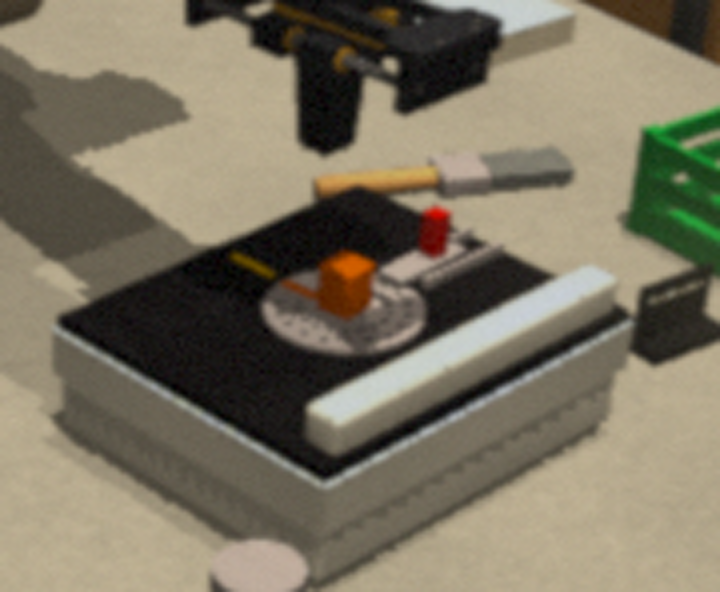

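The tongue (tip at about (310,146) in the full picture) now overlaps the plate's edge, and the disc still lies flat. A quick check of the numbers:

```bash
python3 - <<'E'
from h import *
import pickle
f=pickle.load(open("pics/w9.pkl","rb"))
g=lambda x,y:((x+.5)/4-.5+218,(y+.5)/4-.5+42)
P=at_z(f,*g(367,162),.147);T=at_z(f,*g(367,415),.113);E=at_z(f,*g(367,372),.104)
f7=pickle.load(open("pics/w7.pkl","rb"))
n=np.array([-np.sin(.135),np.cos(.135)]);P0=at_z(f7,333.6,86,.147)
print("post",P,"moved",(P0-P)[:2]@n,"tip overlap",(E-T)[:2]@n)
h=cv2.imread("pics/w9.png");
# plate centre by near-edge unavailable: use ellipse left/right/top
print("edge->centre",E[:2]-n*.05, "post-centre",(P[:2]-(E[:2]-n*.05))@n)
E
```

```text
post [0.56362607 0.25588615 0.147     ] moved 0.02395148355431608 tip overlap 0.008094353178166236
edge->centre [0.57476726 0.17472682] post-centre 0.08192038839864854
```

View pics/w9.png

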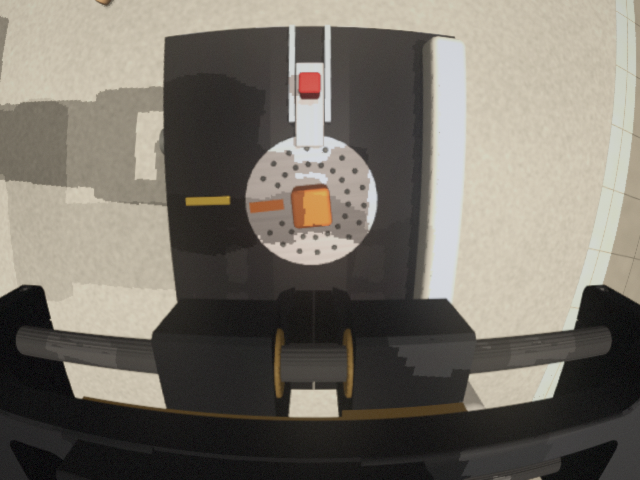

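Overlap is 8 mm, the post is 82 mm from the axis (81 expected when closed), the stop felt hard, and the arm is clear. Handing in.

```bash
python3 -c "
from rig import hand_in
print(hand_in())"
```

```text
the job is handed in; nothing more can be done
None
```

The grating disc is home in the socket and the latch is closed over its edge; I handed the job in at about 15 s, with no verdict given.

- **Fit:** The wrist camera showed both keys in the socket before I lowered the disc, so I set the angle from the picture (about 0.255 rad). The notches met the keys on the first try, so no turning search was needed. The disc went down past the key tops with no added force and touched the deck at the expected height; the last press was about 14 N.
- **Latch:** I let go of the disc, then pushed the post with closed fingers until it met a hard stop at 17 N.
- **Last checks:** The disc lies flat, the tongue reaches about 8 mm over its edge, and the post is about 82 mm from the socket axis (81 mm expected when fully closed). That puts the latch at about 29 mm of 30. The gripper was clear of everything at the end.
- **Disagreements:** The top and wrist cameras differed by 2–4 mm on positions, so I steered between the two. I did not re-measure the spare, buns, shaker, brush or card at the end, but no move went near them.

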